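# Roll a drill core into the measuring cradle

## Robot

A 7-joint arm with a two-finger parallel gripper is mounted at the origin on the work surface. World frame = base frame: x ahead of the robot, y to its left, z up, the work surface at z = 0. Lengths are in m, angles in rad, forces in N, time in s.
With the tool pointing down it reaches from about 0.4 to 0.875 m from the base axis. Payload 19.3 kg.
Tool frame: the origin (TCP) lies at the very end of the fingers, on their centre line; the grasp point (between the pads) lies 19 mm behind it; z points along the fingers, y is the line along which they close (so a half turn about z gives the same grasp; the last joint's range is limited). The gripper opens to 85 mm and grips with 20 to 120 N. Pads are 22 mm wide; open, the fingers measure 114 mm over their backs; the gripper's body (76 mm by 85 mm) begins 54 mm behind the grasp point. The pads swing forward as they close: fully open they stand 13 mm farther back than shut.
Start: joints at [-1.334, 0.521, -0.036, 1.599, 0.021, 1.021, -0.113], TCP at [0.189, 0.596, 0.231] pointing down, gripper open.
Joint ranges: [-2.91, 2.91], [-0.3, 2.13], [-1.5, 1.42], [0.17, 2.43], [-1.26, 4.41], [0.16, 1.93], [-2.52, 2.52]. Speed limits (rad/s): [1.89, 1.89, 2.39, 2.39, 3.01, 3.01, 3.01].

## Interface

Orientations are given as [roll, pitch, yaw] about the fixed x, y, z axes, in that order (R = Rz(yaw) Ry(pitch) Rx(roll)).
In Python, from workcell import bot gives the robot as it stands.
- The arm moves only by the tool jog_arm, never from a script. Its argument "motion" is a list of rows, each a list of 5 numbers: the shift along the tool's x, y, z scaled (see below), then the turn about the tool's z scaled (see below), then the opening, from 0 (shut) to 1 (fully open). A call has 1 to 12 rows; each row shifts and turns the commanded pose from where the row before left it, along the tool's axes as they then stand; what a row does not reach is not made up. The controller multiplies each number of a shift by 30 mm and each number of a turn by 0.08 rad. A row lasts 1/10 s, in which the tool goes at most 50 mm and 8.59 degrees, less where a joint would pass 70% of its speed; a pose out of reach is approached as far as the arm can. A call with a number of a shift or a turn outside -1 to 1 is refused whole. A call with a gripper value outside its range is refused whole. The fingers move at their own pace and stop on an object; "newtons" is the grip in N (left out, the last holds). Time passes only in rows, so rows that do not move let the fingers close. It gives the time, the measured TCP pose, the force, the opening and the grip force at its end, in the units of the state.
- bot.observe(): the state, without advancing time (a new reading comes with each control period).
- bot.grab_frame(name): name is "side" or "top" or "wrist"; returns a dict with "pixels" (480x640x3 uint8, red, green, blue), "fovy" (degrees; the focal length in pixels is half the picture's height over the tangent of half this angle, whatever the lens; pixels are square), "cx", "cy" (the principal point, pixels), "rvec" (rotation vector, rad) and "tvec" (3), from world to camera coordinates, as OpenCV has them; the wrist camera has in their place "mount" (4x4, takes a point from camera to tool coordinates, whose origin is the TCP and whose axes are the flange's). Camera axes: x right, y down, z forward; pixel columns grow to the right and rows downward; lengths in m; the calibration is good to about 2 mm. A picture is of the moment at which its call begins: read the wrist's pose just before it. There is no depth.
- bot.job_done(): hands the job in; it is judged then, once.
The state is a dict: "clock": time; "qpos": joint angles; "qd": joint speeds; "joint_efforts": joint torques, N m; "position": TCP position; "tool_rot": TCP orientation; "force": force on the tool from outside, world axes, zero at the start; "moment": the same for the moment, N m; "grip_width": finger opening in m; "finger_force": force on a finger pad.
Only numpy, scipy, OpenCV 4.12 (cv2) and the standard library are available. Lean on these libraries where they do the work, as an engineer would, in place of code of your own. Each camera call takes 0.05 s, during which the arm holds its last target. There are 200 camera calls.

## Task

Roll the drill core that lies on the bench over the low lip into the V of the steel core cradle by pushing it gently from the side with the fingers, then push it endways along the V until its end is flush against the cradle's stop plate. Do not pick the core up or carry it, and leave the core offcut, the jar and the brush where they are.

Things in the scene. Friction and masses are not known exactly. Their poses are not given: they have to be found in the camera images.
- core: drill core to be measured: smooth grey granite cylinder with darker bands, 48 mm in diameter, 120 mm long, about 0.6 kg, lying on its side on the bench on the ramp side of the cradle. Origin at the cylinder's centre (24 mm above the bench), y axis along the cylinder; at the start z points up at a thin dark line drawn along it. It rolls freely and may run on a little when let go
- cradle: core cradle, fixed: folded sheet steel, 280 mm long along its y (from -140, the open end, to +140 mm). Origin on the bench below the bottom of the V, x across the V away from the ramp. The V's sides slope 30 degrees; its bottom is 1.5 mm high. A seated core has its centre at x = 0, 29 mm above the bench, its axis along y. Sliding it along the V takes about 2 to 4 N
- lip (a point): middle of the cradle's lip: the low ridge, 11 mm high, at x = -16.5 mm in the cradle, running the cradle's whole length. On its outer side a roll-on ramp comes up from the bench (from x = -55 mm), on its inner side the V falls. Beyond the V the far slope rises to x = 36 mm, 22 mm high, where an upright fence with a scale goes on to 42 mm high
- stop_face (a point): the centre of the face of the stop plate which the core's end must meet: at x = 0, y = +120 mm in the cradle, 29 mm above the bench. The plate stands across the V's +y end, is 56 mm high and faces the cradle's -y, so the centre of a core touching it is at y = +60 mm in the cradle
- offcut: bystander: short core offcut standing upright on the bench, 48 mm in diameter, 62 mm high; origin at the centre of its underside
- jar: bystander: small lidded jar, 52 mm in diameter, 66 mm high; origin at the centre of its underside
- brush: bystander: hand brush 170 mm long, lying on the bench behind the cradle's fence; origin at the centre of its underside
There are look-alikes about, which are no part of the job. What is shaped like the core but blue or orange is not meant.

How it is judged:
By the outcome, as a careful person would: the job done as asked, in the order asked, and still so for the second after the job is handed in, with the robot touching nothing.
It also fails if it takes over 51 s, if anything falls off the work surface, if the arm or the gripper's body presses on something with over 40 N, if the wrist force passes 120 N, or if a joint passes its speed limit or range.

## Working session

There is one attempt and no reset: what is moved stays moved. The work goes in short steps, Python scripts to look and compute and a tool call to move; the robot and the scene stay as the last step left them, time stands still between calls to the robot, and variables do not carry over. Pictures are saved under pics/ and viewed, at most 11 in all, crops included, and the job is handed in when it is done.

Besides the shell and the picture viewer there is one more tool, called after "Call:" by a JSON object that holds its "method" and its "body". jog_arm: Moves the arm, as the interface text tells. Shifts and turns lie within -1 to 1; 1 stands for 30 mm of shift or 0.08 rad of turn. Its arguments: {"type":"object","properties":{"motion":{"type":"array","items":{"type":"array","items":{"type":"number"}}},"newtons":{"type":"number"}},"required":["motion"]}

```bash
mkdir -p pics; cat > h.py <<'E'
import numpy as np, cv2, pickle
from workcell import bot
def grab(n,tag):
    s=bot.observe(); f=bot.grab_frame(n); f['s']=s
    pickle.dump(f,open(f'pics/{tag}.pkl','wb')); cv2.imwrite(f'pics/{tag}.png',f['pixels'][:,:,::-1]); return f
def load(tag): return pickle.load(open(f'pics/{tag}.pkl','rb'))
def K(f):
    F=240/np.tan(np.radians(f['fovy'])/2); return np.array([[F,0,f['cx']],[0,F,f['cy']],[0,0,1.]])
def ray(f,uv,z):
    R=cv2.Rodrigues(np.array(f['rvec'],float))[0]; t=np.array(f['tvec'],float).ravel()
    d=R.T@np.linalg.inv(K(f))@np.array([*uv,1.]); c=-R.T@t
    return c+d*(z-c[2])/d[2]
def proj(f,P):
    return cv2.projectPoints(np.array(P,float).reshape(-1,1,3),np.array(f['rvec'],float),np.array(f['tvec'],float),K(f),None)[0].reshape(-1,2)
E
python3 - <<'E'
from h import *
for n in('top','side'):
    f=grab(n,n+'0'); print({k:v for k,v in f.items() if k not in('pixels','s')})
print(f['s'])
E
```

```text
{'fovy': 47.62001523671211, 'cx': 314.5893133478416, 'cy': 240.9111292927863, 'rvec': array([ 2.14761298, -2.16475243,  0.1619671 ]), 'tvec': array([-0.02485033,  0.56095005,  0.95041536])}
{'fovy': 49.11619426059449, 'cx': 316.8110371446347, 'cy': 241.10185929082508, 'rvec': array([ 2.00729198, -0.84028554,  0.45297179]), 'tvec': array([-0.4097851 ,  0.25454573,  0.78212747])}
{'clock': 0.05, 'qpos': array([-1.33418715,  0.52202301, -0.03633472,  1.59994052,  0.02118622,
        1.0210794 , -0.11278466]), 'qd': array([-3.11981427e-04, -3.59416951e-05, -4.80319308e-05, -6.76490215e-04,
       -2.63446396e-04, -2.19913345e-03, -1.69359926e-03]), 'joint_efforts': array([ 7.96067761e-03, -9.29456306e+01,  1.98786959e+00, -3.70987272e+01,
        1.82221527e-02,  5.24819989e-03, -2.83019602e-05]), 'position': array([0.18869534, 0.59552152, 0.23074419]), 'tool_rot': array([-3.14052827e+00,  5.81443967e-05,  2.83478680e+00]), 'force': array([ 0.57745867, -0.13879021,  0.13694101]), 'moment': array([-0.03851602,  0.03672734,  0.00116009]), 'finger_force': 0.0, 'grip_width': 0.0854529991739298}
```

View pics/top0.png

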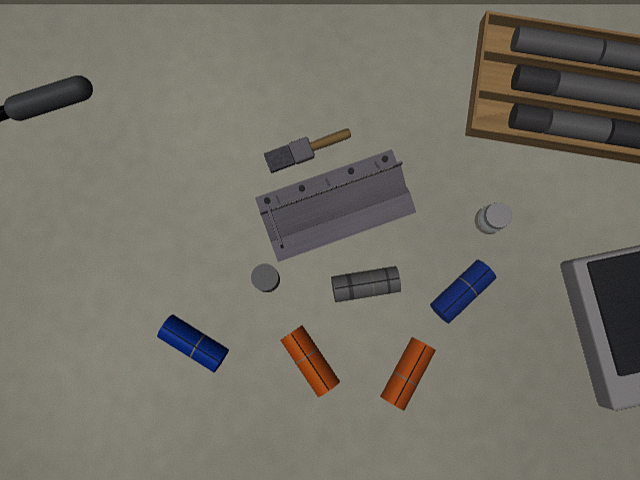

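View pics/side0.png

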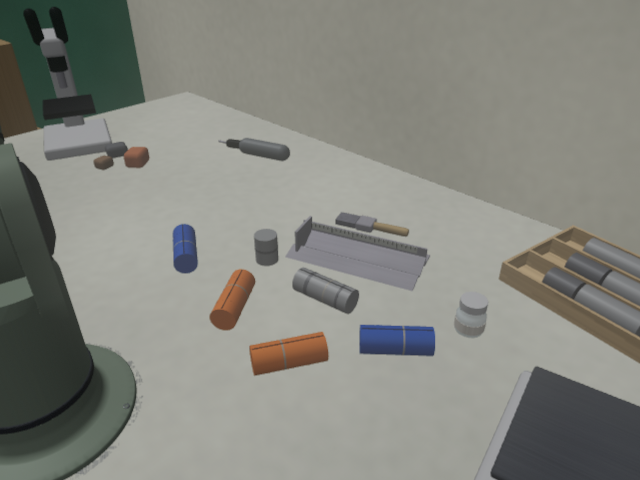

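The top view shows the cradle around (335,205), with its stop plate at the left end (270,228). The grey core is at (366,284), the offcut at (265,278), the jar at (493,217) and the brush at (305,152). The side view agrees.

```bash
python3 - <<'E'
from h import *
f=load('top0'); c=f['pixels'][140:310,240:440,::-1]
cv2.imwrite('pics/crop0.png',cv2.resize(c,None,fx=3.5,fy=3.5,interpolation=cv2.INTER_CUBIC))
E
```

```text
(no output)
```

View pics/crop0.png

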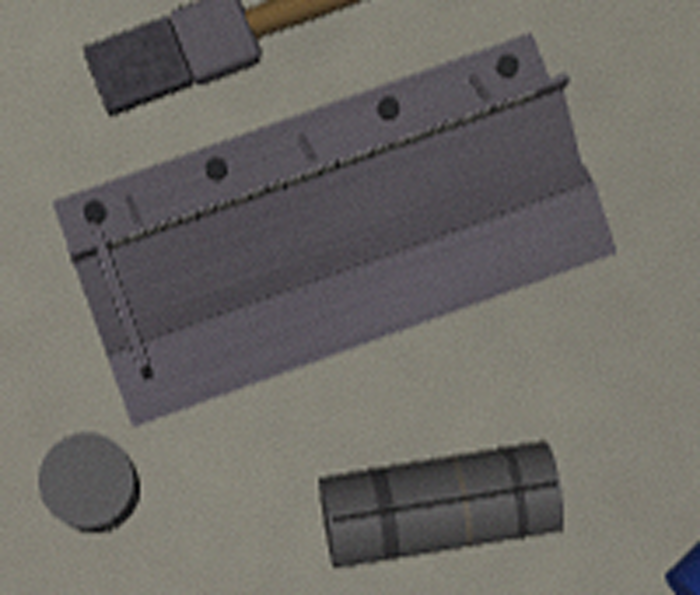

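The crop shows the ramp's bottom corners at (135,426) and (616,252), and the lip from (108,353) to (590,180). The core's silhouette corners are (320,479), (335,567), (563,531) and (548,442), and the offcut's top is centred at (88,480).

```bash
python3 - <<'E'
from h import *
f=load('top0')
g=lambda u,v,z: ray(f,((u+.5)/3.5-.5+240,(v+.5)/3.5-.5+140),z)
A=g(135,426,0);B=g(616,252,0);L1=g(108,353,.011);L2=g(590,180,.011)
print('len',np.linalg.norm(A-B),np.linalg.norm(L1-L2))
y=(A-B)[:2]/np.linalg.norm(A-B); y2=(L1-L2)[:2]/np.linalg.norm(L1-L2); print(y,y2)
y=(y+y2)/2;y/=np.linalg.norm(y); x=np.array([y[1],-y[0]])
print('x',x,'lip-ramp',((L1+L2)/2-(A+B)/2)[:2]@x)
o=((A+B)/2)[:2]+.055*x; o2=((L1+L2)/2)[:2]+.0165*x; print(o,o2); O=(o+o2)/2
C=[g(*p,.024) for p in((320,479),(335,567),(563,531),(548,442))]
c=np.mean(C,0)[:2]; a=((C[0]+C[1])-(C[2]+C[3]))[:2]; print('core',c,'len',np.linalg.norm(a)/2,'wid',np.linalg.norm(C[0]-C[1]))
rel=lambda p:(np.array([(p-O)@x,(p-O)@y])*1000).round(1)
an=np.arctan2(a[1],a[0]);cy=np.arctan2(y[1],y[0]); print('ang core',an,'cradle y',cy,np.degrees(an-cy))
print('O',O,'core in cradle',rel(c),'offcut',rel(g(88,480,.062)[:2]),'ends',rel(c+a/4*1.0*.12/np.linalg.norm(a)*2),rel(c-a/2*.12/np.linalg.norm(a)))
for n,p in(('side jar',(493,217)),('blue',(463,290)),('orange',(407,373)),('orange2',(310,361)),('blue2',(193,343))): q=ray(f,p,.04);print(n,q,rel(q[:2]))
s=f['s'];print(s['position'],s['tool_rot'])
E
```

```text
len 0.27823850386709864 0.27696620896929186
[-0.33543632  0.94206288] [-0.33532114  0.94210389]
x [0.94208339 0.33537873] lip-ramp 0.04055081908969092
[ 0.62626064 -0.07374142] [ 0.62790244 -0.0722383 ]
core [ 0.48294029 -0.12251735] len 0.12100092803844015 wid 0.04637033401242017
ang core 1.7207368831042356 cradle y 1.9128035429141588 -11.00460899228355
O [ 0.62708154 -0.07298986] core in cradle [-152.4    1.7] offcut [-80.6 168.9] ends [-141.    60.6] [-163.9  -57.2]
side jar [ 0.6025186  -0.35703945  0.04      ] [-118.4 -259.4]
blue [ 0.46947308 -0.29563388  0.04      ] [-223.2 -156.9]
orange [ 0.32461625 -0.18995546  0.04      ] [-324.2   -8.8]
orange2 [ 0.3469824  -0.01932604  0.04      ] [-245.9  144.5]
blue2 [0.38013106 0.1869946  0.04      ] [-145.5  327.7]
[0.18870337 0.59549617 0.23073435] [-3.14051865e+00  9.65936074e-05  2.83472887e+00]
```

Call:
{"method": "jog_arm", "body": {"motion": [[-0.94,-0.565,0,0,1],[-0.94,-0.565,0,0,1],[-0.94,-0.565,0,0,1],[-0.94,-0.565,0,0,1],[-0.94,-0.565,0,0,1],[-0.94,-0.565,0,0,1],[-0.94,-0.565,0,0,1],[-0.94,-0.565,0,0,1],[-0.94,-0.565,0,0,1],[-0.94,-0.565,0,0,1],[-0.94,-0.565,0,0,1],[-0.94,-0.565,0,0,1]]}}

```text
clock: 1.3
position: [0.4506, 0.2985, 0.2311]
tool_rot: [-3.141, -0.0, 2.835]
force: [-0.3, 0.6, 1.1]
grip_width: 0.0852
finger_force: 0.0
```

Call:
{"method": "jog_arm", "body": {"motion": [[-0.3,-1,0,0,1],[-0.3,-1,0,0,1],[-0.3,-1,0,0,1],[-0.3,-1,0,0,1],[-0.3,-1,0,0,1],[-0.3,-1,0,0,1],[-0.3,-1,0,0,1],[-0.3,-1,0,0,1],[-0.3,-1,0,0,1],[-0.3,-1,0,0,1],[-0.3,-1,0,0,1],[-0.3,-1,0,0,1]]}}

```text
clock: 2.5
position: [0.4439, -0.0774, 0.2313]
tool_rot: [-3.142, -0.0, 2.835]
force: [1.3, 0.5, 0.3]
grip_width: 0.0854
finger_force: 0.0
```

Call:
{"method": "jog_arm", "body": {"motion": [[0,0,0,1,1],[0,0,0,1,1],[0,0,0,1,1],[0,0,0,1,1],[0,0,0,1,1],[0,0,0,1,1],[0,0,0,1,1],[0,0,0,1,1],[0,0,0,1,1],[0,0,0,1,1],[0,0,0,1,1],[0,0,0,1,1]]}}

```text
clock: 3.7
position: [0.444, -0.0761, 0.2312]
tool_rot: [-3.141, -0.0, 1.871]
force: [-0.9, -0.1, 0.4]
grip_width: 0.0855
finger_force: 0.0
```

Call:
{"method": "jog_arm", "body": {"motion": [[0,0,0,1,1],[0,0,0,1,1],[0,0,0,1,1],[0,0,0,1,1],[0,0,0,1,1],[0,0,0,1,1],[0,0,0,1,1],[0,0,0,1,1],[0,0,0,1,1],[0,0,0,1,1],[0,0,0,1,1],[0,0,0,1,1]]}}

```text
clock: 4.9
position: [0.444, -0.0761, 0.2312]
tool_rot: [-3.141, 0.0, 0.912]
force: [-0.4, -0.1, -1.0]
grip_width: 0.0855
finger_force: 0.0
```

Call:
{"method": "jog_arm", "body": {"motion": [[0,0,0,1,1],[0,0,0,1,1],[0,0,0,1,1],[0,0,0,1,1],[0,0,0,1,1],[0,0,0,1,1],[0,0,0,1,1],[0,0,0,1,1],[0,0,0,1,1],[0,0,0,0.525,1],[-0.39,0.86,0,0,1],[-0.39,0.86,0,0,1]]}}

```text
clock: 6.1
position: [0.4287, -0.1308, 0.2311]
tool_rot: [3.142, 0.0, 0.155]
force: [0.0, 0.5, -0.3]
grip_width: 0.0856
finger_force: 0.0
```

Call:
{"method": "jog_arm", "body": {"motion": [[0,0,1,0,1],[0,0,1,0,1],[0,0,1,0,1],[0,0,1,0,1],[0,0,1,0,1],[0,0,0.7,0,1],[0,0,0.7,0,1],[0,0,0.4,0,1],[0,0,0.2,0,1]]}}

```text
clock: 7.0
position: [0.4283, -0.1307, 0.0203]
tool_rot: [-3.141, 0.001, 0.153]
force: [-0.4, -0.2, 1.2]
grip_width: 0.0853
finger_force: 0.0
```

```bash
python3 - <<'E'
from h import *
grab('top','top1');f=grab('side','side1');grab('wrist','wrist1')
a=cv2.imread('pics/side1.png')[200:380,180:460]
b=cv2.imread('pics/wrist1.png')
cv2.imwrite('pics/c1.png',np.vstack([cv2.resize(a,(467,300)),cv2.resize(b,(467,300))]))
E
```

```text
(no output)
```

View pics/c1.png

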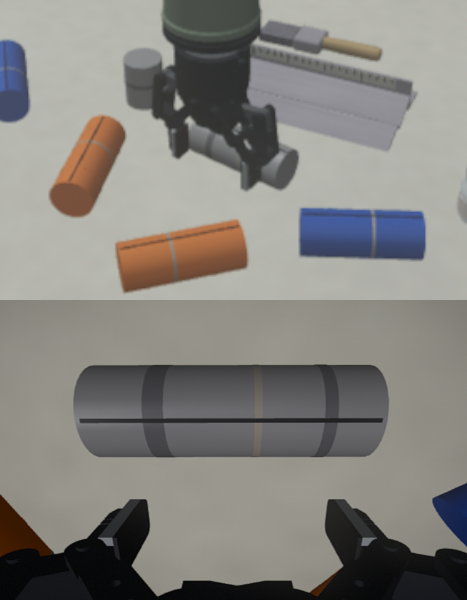

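The wrist view shows the core parallel to the fingers and centred between them. I'll start the push gently.

Call:
{"method": "jog_arm", "body": {"motion": [[0,0,0.25,0,1],[0,0,0.25,0,1],[0.15,0,0,0,1],[0.15,0,0,0,1],[0.15,0,0,0,1],[0.15,0,0,0,1],[0.15,0,0,0,1],[0.15,0,0,0,1],[0.15,0,0,0,1],[0.15,0,0,0,1]]}}

```text
clock: 8.15
position: [0.4649, -0.1251, 0.0063]
tool_rot: [-3.142, -0.0, 0.153]
force: [-0.5, 0.8, 0.7]
grip_width: 0.0854
finger_force: 0.1
```

Call:
{"method": "jog_arm", "body": {"motion": [[0.15,0,0,-0.2,1],[0.15,0,0,-0.2,1],[0.15,0,0,-0.2,1],[0.15,0,0,-0.2,1],[0.15,0,0,-0.2,1],[0.15,0,0,-0.2,1],[0.15,0,0,-0.2,1],[0.15,0,0,-0.2,1],[0.15,0,0,-0.2,1],[0.15,0,0,-0.2,1],[0.15,0,0,-0.2,1],[0.15,0,0,-0.2,1]]}}

```text
clock: 9.35
position: [0.5171, -0.1122, 0.0063]
tool_rot: [3.142, 0.0, 0.346]
force: [-0.8, -0.0, -0.1]
grip_width: 0.0856
finger_force: 0.1
```

```bash
python3 - <<'E'
from h import *
grab('side','side2');f=grab('wrist','wrist2')
a=cv2.imread('pics/side2.png')[200:380,180:460]
b=cv2.imread('pics/wrist2.png')
cv2.imwrite('pics/c2.png',np.vstack([cv2.resize(a,(467,300)),cv2.resize(b,(467,300))]))
O=np.array([.62708,-.07299]);x=np.array([.94208,.33538]);p=f['s']['position'][:2]-O
print(p@x,p@np.array([-x[1],x[0]]))
E
```

```text
-0.11592030695821662 -4.222133716942039e-05
```

View pics/c2.png

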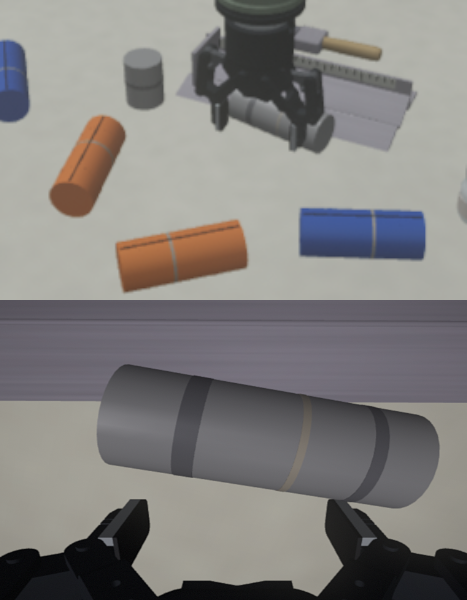

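The core has rolled slightly ahead, is still about 11° skewed, and sits about 12 mm to the right of centre. I'll shift the tool right so the right finger squares it up, and push slowly.

Call:
{"method": "jog_arm", "body": {"motion": [[0,0.15,0,0,1],[0,0.15,0,0,1],[0.1,0,0,0,1],[0.1,0,0,0,1],[0.1,0,0,0,1],[0.1,0,0,0,1],[0.1,0,0,0,1],[0.1,0,0,0,1]]}}

```text
clock: 10.25
position: [0.537, -0.1145, 0.0063]
tool_rot: [-3.142, 0.0, 0.345]
force: [-0.0, -0.5, 1.1]
grip_width: 0.0853
finger_force: 0.7
```

```bash
python3 - <<'E'
from h import *
f=grab('wrist','wrist3')
cv2.imwrite('pics/c3.png',cv2.resize(cv2.imread('pics/wrist3.png'),(480,360)))
O=np.array([.62708,-.07299]);x=np.array([.94208,.33538]);p=f['s']['position'][:2]-O
print(p@x,p@np.array([-x[1],x[0]]),f['mount'],f['fovy'])
E
```

```text
-0.09877320872050209 -0.008945533357682795 [[-6.01001499e-04 -9.53330629e-01 -3.01927725e-01  7.76649147e-02]
 [ 9.99999773e-01 -4.80721147e-04 -4.72679907e-04 -5.13714423e-04]
 [ 3.05477190e-04 -3.01927941e-01  9.53330701e-01 -1.43451027e-01]
 [ 0.00000000e+00  0.00000000e+00  0.00000000e+00  1.00000000e+00]] 59.880838870130596
```

View pics/c3.png

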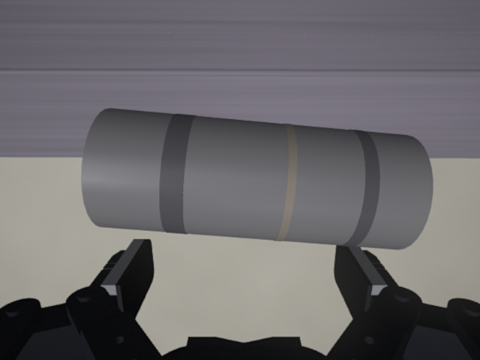

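The skew is down to about 4° and the ramp is squaring the core. I'll keep pushing while raising the fingers slightly.

Call:
{"method": "jog_arm", "body": {"motion": [[0.1,0,-0.02,0,1],[0.1,0,-0.02,0,1],[0.1,0,-0.02,0,1],[0.1,0,-0.02,0,1],[0.1,0,-0.02,0,1],[0.1,0,-0.02,0,1],[0.1,0,-0.02,0,1],[0.1,0,-0.02,0,1],[0.1,0,-0.02,0,1]]}}

```text
clock: 11.2
position: [0.5616, -0.1059, 0.0117]
tool_rot: [-3.141, 0.001, 0.344]
force: [-7.0, -3.0, 5.4]
grip_width: 0.0853
finger_force: 3.7
```

```bash
python3 - <<'E'
from h import *
f=grab('wrist','wrist4')
cv2.imwrite('pics/c4.png',cv2.resize(cv2.imread('pics/wrist4.png'),(480,360)))
O=np.array([.62708,-.07299]);x=np.array([.94208,.33538]);p=f['s']['position'][:2]-O
print(p@x,p@np.array([-x[1],x[0]]))
E
```

```text
-0.0727043596011921 -0.009002241627196168
```

View pics/c4.png

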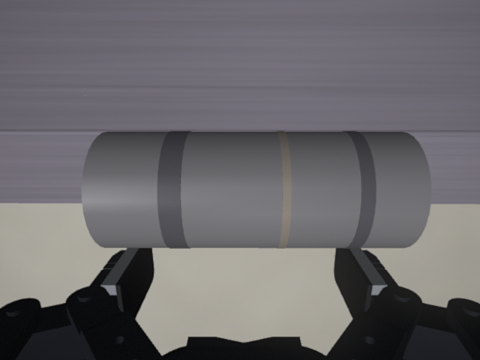

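The core is square, with both fingers in contact and its centre at about x = −38 mm. Next I'll ease it over the lip.

Call:
{"method": "jog_arm", "body": {"motion": [[0.07,0,-0.02,0,1],[0.07,0,-0.02,0,1],[0.07,0,-0.02,0,1],[0.07,0,-0.02,0,1],[0.07,0,-0.02,0,1],[0.07,0,-0.02,0,1],[0.07,0,-0.02,0,1],[0.07,0,-0.02,0,1],[0.07,0,-0.02,0,1],[0.07,0,-0.02,0,1],[0.07,0,-0.02,0,1],[0.07,0,-0.02,0,1]]}}

```text
clock: 12.45
position: [0.5863, -0.0969, 0.019]
tool_rot: [3.142, -0.0, 0.345]
force: [-0.1, -0.6, -0.1]
grip_width: 0.0854
finger_force: 0.0
```

Call:
{"method": "jog_arm", "body": {"motion": [[0,0,0,0,1],[0,0,0,0,1],[0,0,0,0,1],[0,0,0,0,1],[0,0,0,0,1]]}}

```text
clock: 12.95
position: [0.5859, -0.0971, 0.0189]
tool_rot: [3.142, 0.0, 0.345]
force: [-0.1, -0.0, -0.0]
grip_width: 0.0852
finger_force: 0.0
```

```bash
python3 - <<'E'
from h import *
f=grab('wrist','wrist5')
cv2.imwrite('pics/c5.png',cv2.resize(cv2.imread('pics/wrist5.png'),(480,360)))
O=np.array([.62708,-.07299]);x=np.array([.94208,.33538]);p=f['s']['position'][:2]-O
print(p@x,p@np.array([-x[1],x[0]]))
E
```

```text
-0.046915489742953224 -0.00893051978288973
```

View pics/c5.png

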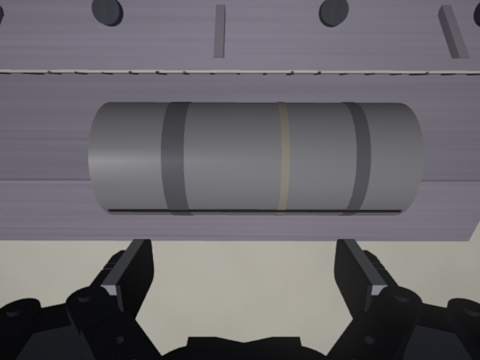

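The core has dropped into the V and is parallel to it, with its centre at about y = −15 mm. I'll lift, close the fingers and go behind its −y end.

Call:
{"method": "jog_arm", "body": {"motion": [[-0.2,0,-0.5,0,1],[0,0,-1,0,1],[0.2,0,-1,0,0.5],[0,0,-0.3,0,0],[0.39,0.88,0,0,0],[0.39,0.88,0,0,0],[0.39,0.88,0,0,0],[0.39,0.88,0,0,0],[0,0,0,0,0],[0,0,0,0,0]], "newtons": 20}}

```text
clock: 14.0
position: [0.665, -0.1813, 0.1029]
tool_rot: [-3.142, 0.001, 0.344]
force: [0.8, 0.5, -0.2]
grip_width: 0.0002
finger_force: 0.0
```

```bash
python3 - <<'E'
from h import *
f=grab('top','top6'); f=grab('side','side6')
a=cv2.imread('pics/side6.png')[190:310,260:460];b=cv2.imread('pics/top6.png')[130:310,240:440]
cv2.imwrite('pics/c6.png',np.vstack([cv2.resize(a,None,fx=2,fy=2,interpolation=2),cv2.resize(b,(400,360),interpolation=2)]))
O=np.array([.62708,-.07299]);x=np.array([.94208,.33538]);s=f['s'];p=s['position'][:2]-O
print(s['position'],s['tool_rot'],s['grip_width'],p@x,p@np.array([-x[1],x[0]]))
E
```

```text
[ 0.6649837  -0.18045207  0.10296553] [-3.14108702e+00  4.66734874e-04  3.44515247e-01] 4.831248591483006e-05 -0.0003323090197404072 -0.1139500100651122
```

View pics/c6.png

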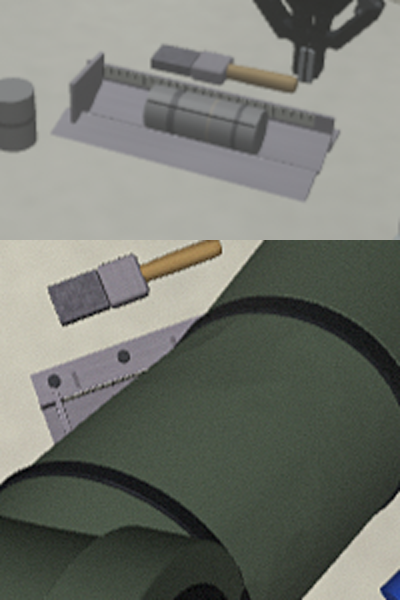

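The side view shows the core seated in the V and the closed fingers above its open end. I'll go down and push endways.

Call:
{"method": "jog_arm", "body": {"motion": [[0,0,0.9,0,0],[0,0,0.9,0,0],[0,0,0.7,0,0],[0,0,0.25,0,0],[0,0,0,0,0],[0,-0.15,0,0,0],[0,-0.15,0,0,0],[0,-0.15,0,0,0],[0,-0.15,0,0,0],[0,-0.1,0,0,0],[0,-0.1,0,0,0]]}}

```text
clock: 15.2
position: [0.6575, -0.1577, 0.0205]
tool_rot: [3.142, -0.0, 0.345]
force: [-1.1, -0.0, 0.3]
grip_width: -0.0002
finger_force: 0.0
```

Call:
{"method": "jog_arm", "body": {"motion": [[0,-0.12,0,0,0],[0,-0.12,0,0,0],[0,-0.12,0,0,0],[0,-0.12,0,0,0],[0,-0.12,0,0,0],[0,-0.12,0,0,0],[0,-0.12,0,0,0]]}}

```text
clock: 15.9
position: [0.6489, -0.1341, 0.0204]
tool_rot: [3.141, -0.0, 0.345]
force: [0.6, -2.0, 0.9]
grip_width: 0.0003
finger_force: 1.5
```

Call:
{"method": "jog_arm", "body": {"motion": [[0,-0.1,0,0,0],[0,-0.1,0,0,0],[0,-0.1,0,0,0],[0,-0.1,0,0,0],[0,-0.1,0,0,0],[0,-0.1,0,0,0],[0,-0.1,0,0,0],[0,-0.1,0,0,0],[0,-0.1,0,0,0],[0,-0.1,0,0,0],[0,-0.1,0,0,0],[0,-0.1,0,0,0]]}}

```text
clock: 17.1
position: [0.6368, -0.1003, 0.0204]
tool_rot: [3.142, -0.0, 0.345]
force: [1.5, -2.7, 0.6]
grip_width: -0.0002
finger_force: 1.7
```

```bash
python3 - <<'E'
from h import *
f=grab('side','side7')
a=cv2.imread('pics/side7.png')[190:310,260:460]
cv2.imwrite('pics/c7.png',cv2.resize(a,None,fx=4,fy=4,interpolation=2))
O=np.array([.62708,-.07299]);x=np.array([.94208,.33538]);s=f['s'];p=s['position'][:2]-O
print(s['force'],p@x,p@np.array([-x[1],x[0]]))
E
```

```text
[ 1.48696109 -2.6957308   0.6363453 ] 1.7874728740662563e-05 -0.02894681896224398
```

View pics/c7.png

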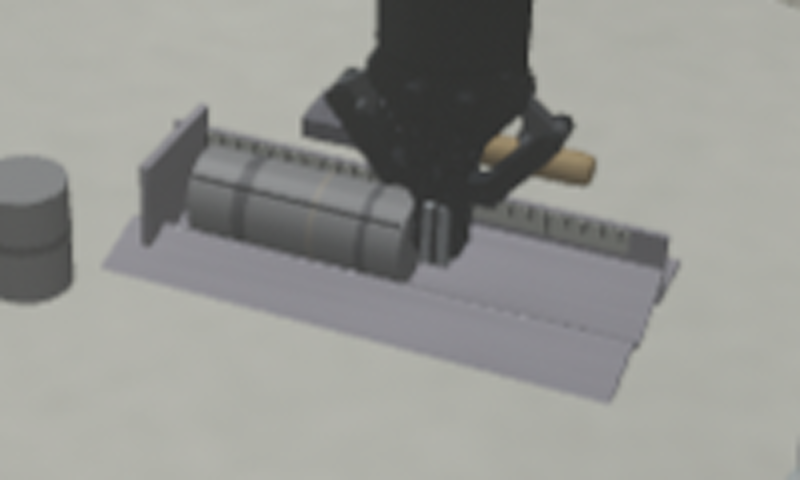

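The core is sliding well at about 3 N, with a small gap left to the plate. I'll close it slowly and watch the force.

Call:
{"method": "jog_arm", "body": {"motion": [[0,-0.06,0,0,0],[0,-0.06,0,0,0],[0,-0.06,0,0,0],[0,-0.06,0,0,0],[0,-0.06,0,0,0]]}}

```text
clock: 17.65
position: [0.6338, -0.0919, 0.0204]
tool_rot: [-3.142, 0.0, 0.345]
force: [0.9, -2.7, 0.3]
grip_width: 0.0003
finger_force: 1.5
```

Call:
{"method": "jog_arm", "body": {"motion": [[0,-0.04,0,0,0],[0,-0.04,0,0,0],[0,-0.04,0,0,0]]}}

```text
clock: 17.95
position: [0.6326, -0.0885, 0.0204]
tool_rot: [-3.142, 0.0, 0.345]
force: [0.7, -2.2, 0.8]
grip_width: 0.0001
finger_force: 1.4
```

Call:
{"method": "jog_arm", "body": {"motion": [[0,-0.04,0,0,0],[0,-0.04,0,0,0]]}}

```text
clock: 18.15
position: [0.6318, -0.0863, 0.0204]
tool_rot: [3.142, -0.0, 0.345]
force: [0.2, -2.5, 0.3]
grip_width: -0.0
finger_force: 1.4
```

Call:
{"method": "jog_arm", "body": {"motion": [[0,-0.04,0,0,0],[0,-0.04,0,0,0]]}}

```text
clock: 18.35
position: [0.6311, -0.0845, 0.0205]
tool_rot: [3.141, -0.0, 0.345]
force: [3.9, -7.7, -2.0]
grip_width: -0.0001
finger_force: 4.8
```

Call:
{"method": "jog_arm", "body": {"motion": [[0,-0.04,0,0,0],[0,-0.04,0,0,0]]}}

```text
clock: 18.55
position: [0.631, -0.0844, 0.0208]
tool_rot: [3.137, -0.001, 0.343]
force: [6.4, -19.1, -2.4]
grip_width: -0.0002
finger_force: 10.1
```

Call:
{"method": "jog_arm", "body": {"motion": [[0,-0.04,0,0,0],[0,-0.04,0,0,0]]}}

```text
clock: 18.75
position: [0.6309, -0.0843, 0.0214]
tool_rot: [3.134, -0.002, 0.342]
force: [11.4, -28.6, -1.6]
grip_width: -0.0003
finger_force: 15.4
```

The force has climbed while the tool stands still, so the core is against the plate. I'll back off slowly, lift away and look.

Call:
{"method": "jog_arm", "body": {"motion": [[0,0.06,0,0,0],[0,0.06,0,0,0],[0,0.1,0,0,0],[0,0.3,0,0,0],[0,0.5,0,0,0],[0,0.5,0,0,0],[0,0,-0.6,0,0],[0,0,-1,0,0],[0,0,-1,0,0],[0,0.8,-1,0,0],[0,0.8,-0.5,0,0],[0,0,0,0,0]]}}

```text
clock: 19.95
position: [0.6621, -0.172, 0.1471]
tool_rot: [3.138, -0.003, 0.341]
force: [-0.2, -0.3, -0.1]
grip_width: -0.0004
finger_force: 0.0
```

```bash
python3 - <<'E'
from h import *
f=grab('side','side8')
a=cv2.imread('pics/side8.png')[190:310,250:450]
cv2.imwrite('pics/c8.png',cv2.resize(a,None,fx=4,fy=4,interpolation=2))
O=np.array([.62708,-.07299]);x=np.array([.94208,.33538]);y=np.array([-x[1],x[0]])
P=lambda X,Y,Z:[*(O+x*X+y*Y),Z]
q=proj(f,[P(0,.12,.053),P(0,0,.053),P(-.024,.12,.029),P(-.024,0,.029)]); print((q-[250,190])*4)
print(f['s']['position'])
E
```

```text
[[219.56467848 144.75793882]
 [428.22397454 194.85182599]
 [200.47323394 204.35302085]
 [409.39423968 257.07793894]]
[ 0.66212621 -0.17198443  0.14712468]
```

View pics/c8.png

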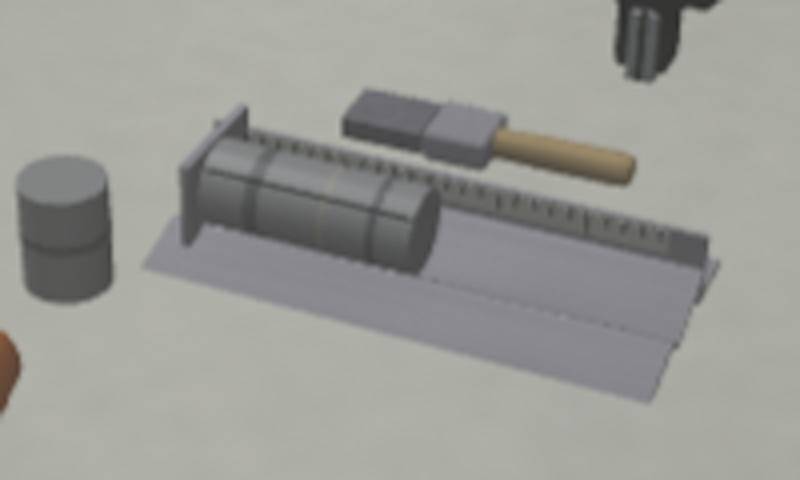

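The core lies in the V with its left end on the stop plate at about (200,190) in the crop. The offcut and brush are where they were, and the gripper is clear.

```bash
python3 -c "
from workcell import bot
print(bot.job_done())"
```

```text
the job is handed in; nothing more can be done
None
```

The core was rolled over the lip into the V and pushed endways until it met the stop plate; the job was handed in at about 20 s with the gripper clear, and the offcut, jar and brush were not touched.

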